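# Thinner between the two paints

## Task

Take the blue thinner bottle off the white plate and stand it upright on the counter exactly halfway between the paint tin with green runs down its side and the paint tin with black runs, in line with both, so that either paint can be thinned from it. Leave the two tins and everything else where they stand.

Things in the scene. Friction and masses are not known exactly. Their poses are not given: they have to be found in the camera images.
- thinner: plain blue plastic bottle with a blue screw cap, 173 mm tall, standing upright on a white plate (its top 5 mm above the counter) near the robot; origin at the centre of its underside, z up. Its section is flattened: 50 mm along its own x axis, 72 mm along its own y axis, up to a height of 152 mm; above that only the cap (30 mm across, 8 mm to the -y side of the centre). The sides at a height of 118 to 152 mm are a good place to grasp, from above, across the 50 mm. 0.18 kg
- green_tin: off-white round paint tin with green paint runs on the side towards the robot and the right, 104 mm across, 131 mm tall, loose; origin at the centre of its underside. The line through both tins' centres runs along its own x axis (either tin may be the left one)
- black_tin: off-white round paint tin with black paint runs on the side towards the robot and the right, 92 mm across, 76 mm tall, loose; origin at the centre of its underside. It stands about 300 mm from the green-run tin, centre to centre
- label_bottle: bystander: white plastic bottle with a blue-and-white label, 66 mm across, 149 mm tall; origin at the centre of its underside. It stands on the same white plate as the blue bottle
- plain_bottle: bystander: white plastic bottle without label, 66 mm across, 124 mm tall; origin at the centre of its underside. On the counter, left of the plate
- plain_tin: bystander: off-white paint tin without paint runs, 103 mm across, 110 mm tall, at the left, in front of the tall cabinet whose side panel runs from about (0.57, 0.24) back to (0.93, 0.04) (x, y in m), over 1 m high: keep the arm clear of it; origin at the centre of its underside
Mind the look-alikes: they are no part of the job. Several things look just like the thinner: the one meant starts farthest to the robot's left.

How it is judged:
By the outcome, as a careful person would: the job done as asked, in the order asked, and still so for the second after the job is handed in, with the robot touching nothing.
It also fails if it takes over 40 s, if anything falls off the work surface, if the arm or the gripper's body presses on something with over 40 N, if the wrist force passes 120 N, or if a joint passes its speed limit or range.

## Robot

A 6-joint arm with a two-finger parallel gripper is mounted at the origin on a cart in front of the work surface, level with it; the furniture and walls round the work are solid. World frame = base frame: x ahead of the robot, y to its left, z up, the work surface at z = 0. Lengths are in mm, angles in degrees, forces in N, time in s.
With the tool pointing down it reaches from about 300 to 850 mm from the base axis. Payload 4.2 kg.
Tool frame: the origin (TCP) lies midway between the tips of the shut fingers; the grasp point (between the pads) lies env.grasp_offset behind it (env.grasp_offset is the distance from the TCP to the grasp point, in mm); y points along the fingers, x is the direction in which the jaws open and shut, and the axes are right-handed (so a half turn about y gives the same grasp; the last joint's range is limited). The gripper opens to 91 mm and grips with 3 to 60 N. Pads are 32 mm wide; open, the fingers measure 118 mm over their backs; the gripper's body (76 mm by 178 mm) begins 60 mm behind the grasp point.
Start: joints at [-78.495, 18.312, 89.639, -0, 72.044, -1.146], TCP at [125.933, -561.056, 213.976] pointing down, gripper open.
Joint ranges: [-177.97, 177.97], [-48.28, 115.42], [12.27, 149.76], [-77.06, 257.06], [2.81, 150.46], [-146.56, 146.56]. Speed limits (degrees/s): [147.25, 147.25, 180, 180, 180, 180].

## Interface

Orientations are given as [roll, pitch, yaw] about the fixed x, y, z axes, in that order (R = Rz(yaw) Ry(pitch) Rx(roll)).
In Python, from workcell import state, vision, job, env gives the robot as it stands.
- The arm moves only by the shell command python3 -m handwheel 'ROWS' [FORCE]. ROWS is JSON, a list of rows, each a list of 3 entries, a list of its own where there are three numbers: the finger opening in cm, from 0 to 9.12, then the shift along the tool's x, y, z in cm, then the turn about the tool's y in degrees. A call has 1 to 10 rows; each row is the pose to reach, as a shift and turn from the pose measured when the call began, along the tool's axes at that moment; what a row does not reach only later rows make up. A row lasts 1/10 s, in which the tool goes at most 50 mm and 8.59 degrees, less where a joint would pass 70% of its speed; a pose out of reach is approached as far as the arm can. A call with a gripper value outside its range is refused whole. The fingers move at their own pace and stop on an object; FORCE is the grip in N (left out, the last holds). Time passes only in rows, so rows that repeat a pose let the fingers close. It gives the time, the measured TCP pose, the force and the opening at its end, in the units of the state.
- state(): the state, without advancing time (a new reading comes with each control period).
- vision.grab_frame(name): name is "scene" or "top" or "wrist"; returns the picture (420x560x3 uint8, red, green, blue); there is no depth.
- vision.camera_model(name): a dict with "fov_y" (degrees; the focal length in pixels is half the picture's height over the tangent of half this angle, whatever the lens; pixels are square), "cx", "cy" (the principal point, pixels), "extrinsics" (4x4, takes a point from world to camera coordinates). Camera axes: x right, y up, looking along -z (the intrinsics and any distortion apply to the point x, -y, -z); pixel columns grow to the right and rows downward; lengths in mm; the calibration is good to about 2 mm. A picture is of the moment at which its call begins: read the wrist's pose just before it. camera_model takes no time and is no camera call; for the wrist camera it gives the pose at the moment of the call.
- job.job_done(): hands the job in, once; it reports no verdict.
The state is a dict: "time_s": time; "qpos": joint angles; "qvel": joint speeds; "effort": joint torques, N m; "ee_pos": TCP position; "ee_rot": TCP orientation; "force": force on the tool from outside, world axes, zero at the start; "torque": the same for the moment, N m; "gripper_width": finger opening in mm.
Only numpy, scipy, OpenCV 4.12 (cv2) and the standard library are available. Lean on these libraries where they do the work, as an engineer would, in place of code of your own. Each camera call takes 0.05 s, during which the arm holds its last target.

## Working session

There is one attempt and no reset: what is moved stays moved. The work goes in short steps, Python scripts to look and compute and a shell command to move; the robot and the scene stay as the last step left them, time stands still between calls to the robot, and variables do not carry over. Pictures are saved under pics/ and viewed, and the job is handed in when it is done.

```bash
mkdir -p pics; ls; python3 - <<'E'
from workcell import state, vision, job, env
import cv2,numpy as np
np.set_printoptions(precision=4,suppress=True)
s=state();print(s);print(env.grasp_offset)
for n in("scene","top","wrist"):
    m=vision.camera_model(n);print(n,m)
for n in("scene","top"):
    im=vision.grab_frame(n);cv2.imwrite(f"pics/{n}0.png",im[:,:,::-1])
E
```

```text
pics
{'time_s': 0.0, 'qpos': array([-78.4951,  18.3522,  89.7064,  -0.0008,  72.0436,  -1.1461]), 'qvel': array([ 0.0054,  0.076 ,  0.063 , -0.101 ,  0.0073, -0.0356]), 'effort': array([  0.0013, -41.2463, -23.1977,   0.0728,   0.0456,  -0.0001]), 'ee_pos': array([ 125.8257, -560.5466,  213.1142]), 'ee_rot': array([-89.9988,   0.1023, -77.3487]), 'force': array([ 0.1025, -0.7617,  0.4944]), 'torque': array([ 0.0066,  0.0425, -0.0444]), 'gripper_width': 91.12324706524446}
18.8
scene {'fov_y': 44.93488165940917, 'cx': 274.4009221820447, 'cy': 205.0181004989432, 'extrinsics': array([[   -0.8077,    -0.5895,     0.0128,   421.8571],
       [    0.4336,    -0.5792,     0.6903,  -285.624 ],
       [   -0.3995,     0.5631,     0.7234, -1097.0265],
       [    0.    ,     0.    ,     0.    ,     1.    ]])}
top {'fov_y': 48.96267558504199, 'cx': 278.97861751305265, 'cy': 215.30516539345717, 'extrinsics': array([[   0.3336,   -0.9427,    0.0052, -201.3811],
       [   0.8883,    0.3162,    0.3329, -515.4808],
       [  -0.3155,   -0.1065,    0.9429, -908.0981],
       [   0.    ,    0.    ,    0.    ,    1.    ]])}
wrist {'fov_y': 59.025729429074396, 'cx': 282.9326092930209, 'cy': 212.10900426759807, 'extrinsics': array([[   0.219 ,   -0.9757,   -0.0002, -573.4442],
       [   0.9386,    0.2107,   -0.2733,   30.223 ],
       [   0.2667,    0.0597,    0.9619, -390.3654],
       [   0.    ,    0.    ,    0.    ,    1.    ]])}
```

View pics/scene0.png

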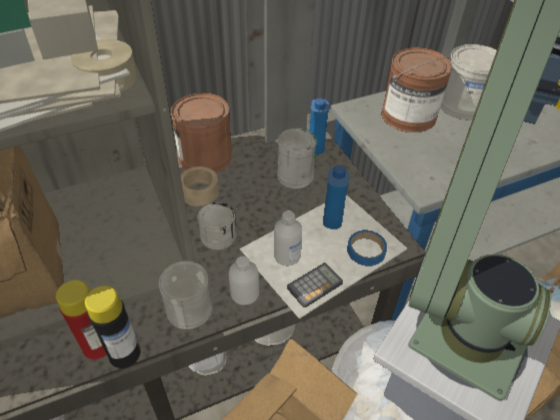

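View pics/top0.png

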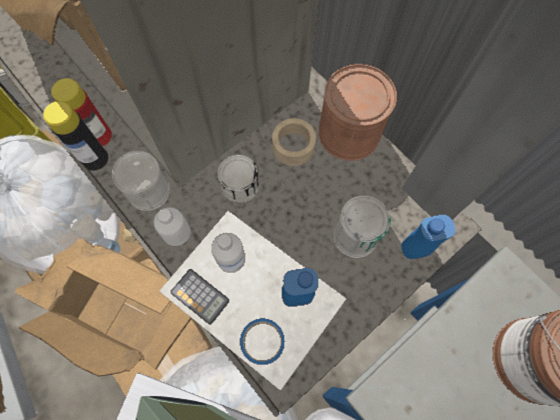

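The top view shows the thinner on the plate at about (300,288). The black-run tin is at (239,178), the green-run tin at (362,225), and a look-alike blue bottle at (430,237). Next I'll zoom in for precise rims.

```bash
python3 - <<'E'
import cv2,numpy as np
a=cv2.imread("pics/top0.png"); b=cv2.imread("pics/scene0.png")
cv2.imwrite("pics/ct.png",cv2.resize(a[140:320,200:400],None,fx=4,fy=4,interpolation=cv2.INTER_CUBIC)[:600] if 0 else cv2.resize(a[140:270,205:405],None,fx=4,fy=4,interpolation=cv2.INTER_CUBIC))
cv2.imwrite("pics/ct2.png",cv2.resize(a[255:320,265:335],None,fx=8,fy=8,interpolation=cv2.INTER_CUBIC))
cv2.imwrite("pics/cs.png",cv2.resize(b[120:260,190:360],None,fx=4,fy=4,interpolation=cv2.INTER_CUBIC))
E
```

```text
(no output)
```

View pics/ct.png

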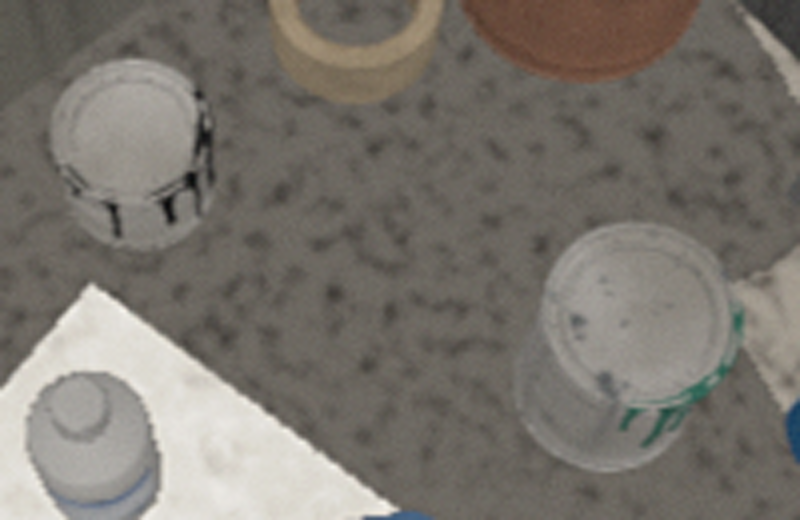

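View pics/ct2.png

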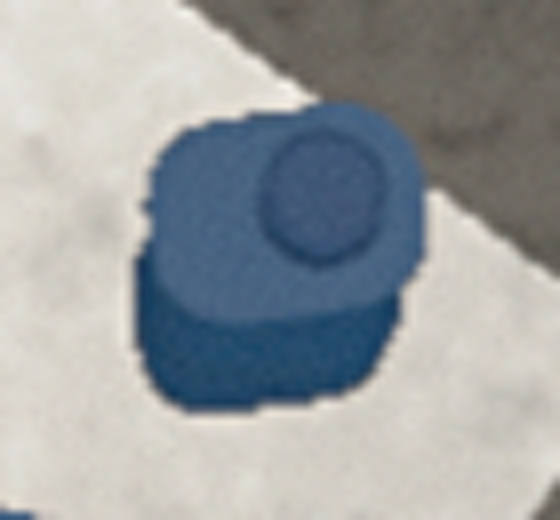

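View pics/cs.png

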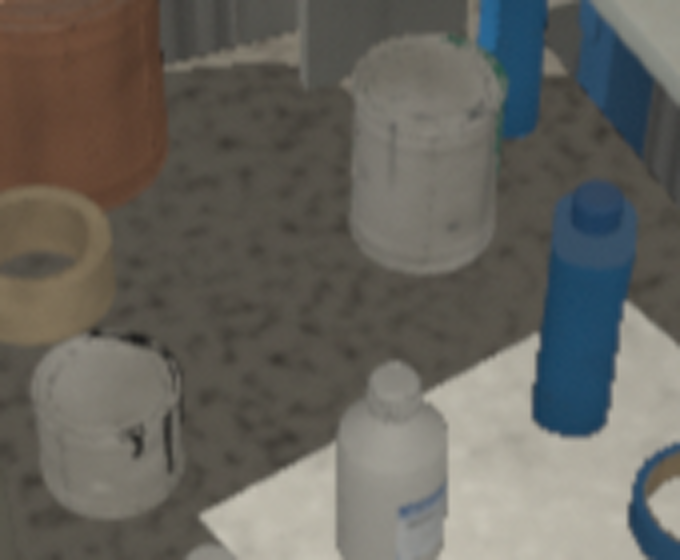

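```bash
cat > h.py <<'E'
import numpy as np, cv2
from scipy.optimize import least_squares
from workcell import vision
def ray(n,uv,z,m=None):
    m=m or vision.camera_model(n)
    f=210/np.tan(np.radians(m["fov_y"]/2)); E=np.array(m["extrinsics"]); R=E[:3,:3]; t=E[:3,3]
    uv=np.atleast_2d(uv).astype(float)
    d=np.c_[(uv[:,0]-m["cx"])/f,-(uv[:,1]-m["cy"])/f,-np.ones(len(uv))]@R
    c=-R.T@t
    return c+d*((z-c[2])/d[:,2])[:,None]
def proj(n,P,m=None):
    m=m or vision.camera_model(n)
    f=210/np.tan(np.radians(m["fov_y"]/2)); E=np.array(m["extrinsics"])
    p=np.atleast_2d(P)@E[:3,:3].T+E[:3,3]
    return np.c_[m["cx"]+f*p[:,0]/-p[:,2],m["cy"]-f*p[:,1]/-p[:,2]]
def circ(P,r=None):
    c0=P[:,:2].mean(0)
    if r: g=lambda q:np.hypot(*(P[:,:2]-q).T)-r; s=least_squares(g,c0)
    else: g=lambda q:np.hypot(*(P[:,:2]-q[:2]).T)-q[2]; s=least_squares(g,[*c0,50])
    return s.x.round(1),np.abs(s.fun).max().round(1)
E
python3 - <<'E'
from h import *
def c(p,o): return (np.array(p)+.5)/4-.5+np.array(o)
T=(205,140);S=(190,120)
for nm,cam,p,o,z,r in [
 ("green rim","top",[(543,310),(565,255),(635,222),(700,245),(735,310),(700,390),(640,407),(570,370)],T,131,52),
 ("green rim","scene",[(353,85),(375,52),(430,35),(485,60),(505,95)],S,131,52),
 ("green base","scene",[(350,235),(370,257),(425,271),(480,255),(495,235)],S,0,52),
 ("green base","top",[(515,380),(530,430),(560,460),(605,471),(650,462),(682,435)],T,0,52),
 ("black rim","top",[(51,135),(70,85),(130,58),(185,80),(209,130),(65,180),(130,203)],T,76,46),
 ("black rim","scene",[(33,385),(55,350),(100,332),(150,340),(183,385)],S,76,46),
 ("black base","scene",[(42,490),(70,510),(110,516),(150,508),(183,485)],S,0,46),
 ("black base","top",[(75,215),(100,238),(140,250),(180,240),(212,205)],T,0,46),
 ]:
    P=ray(cam,c(p,o),z); print(nm,cam,circ(P,r),circ(P))
# thinner
def c8(p): return (np.array(p)+.5)/8-.5+np.array((265,255))
print("cap",ray("top",c8([(322,197)]),178), ray("scene",c([(600,192)],S),178))
for n,lo in(("top",(265,255,335,320)),("scene",(320,160,352,235))):
    im=cv2.imread(f"pics/{n}0.png");h=cv2.cvtColor(im,cv2.COLOR_BGR2HSV)
    m=cv2.inRange(h,(98,90,30),(120,255,255));k=np.zeros_like(m);k[lo[1]:lo[3],lo[0]:lo[2]]=m[lo[1]:lo[3],lo[0]:lo[2]]
    cs,_=cv2.findContours(k,0,1);cc=max(cs,key=cv2.contourArea)[:,0];print(n,cv2.contourArea(cc),cc.min(0),cc.max(0))
# shoulder corners (top): edges of top face
P=ray("top",c8([(150,210),(165,150),(200,125),(260,115),(340,102),(395,118),(418,160),(424,235),(405,280),(360,303),(280,316),(220,322),(175,300)]),157)[:,:2]
print(P.round(0).tolist());print(cv2.minAreaRect(P.astype(np.float32)), cv2.boxPoints(cv2.minAreaRect(P.astype(np.float32))).round(0).tolist())
E
```

```text
green rim top (array([ 593.3, -190.9]), np.float64(3.3)) (array([ 593.3, -190.7,   49.8]), np.float64(0.9))
green rim scene (array([ 588.3, -187.5]), np.float64(3.5)) (array([ 589.7, -189.7,   49.9]), np.float64(3.0))
green base scene (array([ 593.2, -196.9]), np.float64(1.4)) (array([ 595.2, -199.4,   54.4]), np.float64(0.5))
green base top (array([ 594.7, -192.9]), np.float64(0.8)) (array([ 595.1, -192.8,   52.3]), np.float64(0.8))
black rim top (array([622.8, 108.1]), np.float64(1.9)) (array([622.9, 108.4,  45. ]), np.float64(1.3))
black rim scene (array([618.4, 107.4]), np.float64(0.8)) (array([618.9, 106.8,  45.3]), np.float64(0.5))
black base scene (array([623.2, 104.8]), np.float64(3.0)) (array([629.1,  97.5,  53.6]), np.float64(0.4))
black base top (array([626.4, 107.8]), np.float64(0.5)) (array([626.3, 107.7,  45.9]), np.float64(0.5))
cap [[ 420.316469   -115.03142476  178.        ]] [[ 420.64829718 -119.07571681  178.        ]]
top 1053.5 [282 268] [317 305]
scene 1069.0 [324 166] [348 228]
[[408.0, -77.0], [423.0, -76.0], [432.0, -82.0], [439.0, -94.0], [448.0, -112.0], [449.0, -125.0], [441.0, -134.0], [424.0, -141.0], [412.0, -140.0], [404.0, -131.0], [394.0, -114.0], [388.0, -102.0], [390.0, -90.0]]
((418.8514099121094, -108.55552673339844), (48.48359298706055, 65.4488525390625), 28.931949615478516) [[382.0, -92.0], [413.0, -149.0], [456.0, -125.0], [424.0, -68.0]]
```

```bash
python3 - <<'E'
from h import *
np.set_printoptions(precision=1,suppress=True)
print(proj("top",[[126,-561,214],[418,-109,214],[608,-42,0],[270,-335,214]]),proj("scene",[[126,-561,214],[418,-109,214],[608,-42,0]]))
# table corners, bucket, label bottle, at several assumed heights
for z in(0,200): print(z,ray("top",[(505,250),(440,318),(390,375)],z)[:,:2].tolist())
for z in(0,200): print(z,ray("scene",[(335,110),(411,190),(560,150)],z)[:,:2].tolist())
print("label",ray("top",[(225,243)],154)[:,:2],"bucket",ray("top",[(358,95)],180)[:,:2],ray("scene",[(203,160)],0)[:,:2])
im=vision.grab_frame("wrist");cv2.imwrite("pics/w0.png",im[:,:,::-1])
E
```

```text
[[528.  557.8]
 [302.4 275.2]
 [296.3 210.5]
 [404.4 404.7]] [[528.  111.2]
 [340.  158.8]
 [257.8 204.1]]
0 [[677.8855065235839, -527.7740864320181], [475.93340269590345, -420.53935313705165], [324.4788570461453, -347.37418815521227]]
200 [[592.5018071379968, -449.19842280081116], [429.8039881972004, -362.80735833002], [307.78830339447774, -303.86361602988546]]
0 [[665.1490121418285, -532.3096398206154], [301.07491991646395, -339.68478949511393], [14.365769326900658, -769.7888735487546]]
200 [[535.4784839451584, -281.9851823969924], [245.30103961161652, -128.45767803399235], [16.785662215246198, -471.2629107415372]]
label [[441.2  56.1]] bucket [[838.6 -96.3]] [[844.8 -87.9]]
```

View pics/w0.png

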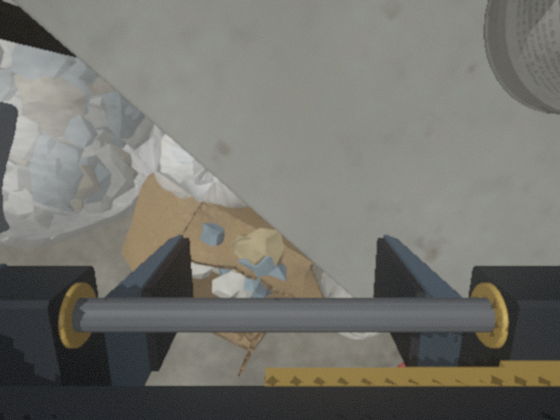

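```bash
python3 -m handwheel '[[9.1,[-1,0,1],-3],[9.1,[-4,-0.5,4],-11],[9.1,[-8,-1,8],-19],[9.1,[-12,-1,12],-27],[9.1,[-16,-1,16],-35],[9.1,[-20,-1,20],-43],[9.1,[-24,-1,24],-51],[9.1,[-28,-1,28],-59],[9.1,[-31,-1,31.5],-67],[9.1,[-33,-1,33.5],-74]]' 30
```

```text
time_s: 1.15
ee_pos: [373.3, -175.1, 223.8]
ee_rot: [-89.9, -0.0, -3.1]
force: [0.9, -0.8, 0.9]
gripper_width: 90.8
```

```bash
python3 -m handwheel '[[9.1,[1,0,1.5],-6],[9.1,[2.3,0,3.5],-14],[9.1,[3.4,0,5.5],-22],[9.1,[4.1,0,6.8],-30],[9.1,[4.1,0,6.8],-32],[9.1,[4.1,0,6.8],-32]]' && python3 - <<'E'
from h import *
from workcell import state
s=state();m=vision.camera_model("wrist")
im=vision.grab_frame("wrist");cv2.imwrite("pics/w1.png",im[:,:,::-1])
import pickle;pickle.dump(m,open("w1.pkl","wb"))
print(s["ee_pos"],s["ee_rot"],s["qpos"])
E
```

```text
time_s: 1.75
ee_pos: [417.9, -108.9, 223.7]
ee_rot: [-89.9, -0.0, 29.0]
force: [-0.1, 0.5, 0.4]
gripper_width: 91.2
[ 417.90668574 -108.87053642  223.65743962] [-8.99342164e+01 -9.26503334e-03  2.89961481e+01] [-1.61688967e+01  4.90444745e+00  1.05741722e+02  5.65713615e-02
  6.93939568e+01 -4.51849785e+01]
```

View pics/w1.png

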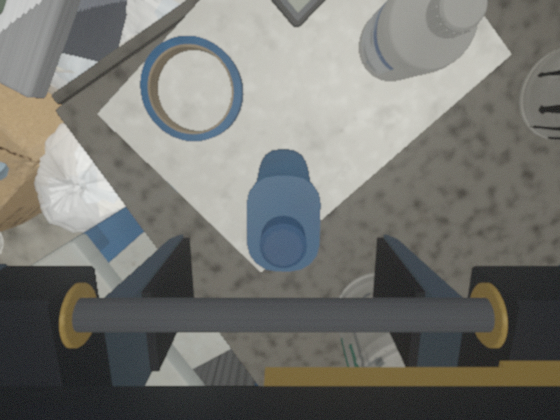

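The wrist view shows the bottle centred between the fingers: shoulder spanning columns 248–320, cap at (283,242), sides parallel to the jaws.

```bash
python3 - <<'E'
from h import *
import pickle;m=pickle.load(open("w1.pkl","rb"))
im=cv2.imread("pics/w1.png");cv2.imwrite("pics/w1c.png",cv2.resize(im[140:280,230:340],None,fx=4,fy=4,interpolation=cv2.INTER_CUBIC))
P=lambda uv,z:ray("wrist",uv,z,m)[:,:2].round(1).tolist()
print("shoulder L R far near",P([(247.5,222),(320,222),(284,176),(284,271)],157),"cap",P([(283,243)],178))
print("proj centre",proj("wrist",[[418,-109,157],[418,-109,5]],m))
E
```

```text
shoulder L R far near [[395.8, -116.8], [438.3, -93.2], [402.1, -77.7], [434.6, -136.2]] cap [[420.1, -111.4]]
proj centre [[282.07604181 227.5855178 ]
 [282.52872131 183.00005799]]
```

View pics/w1c.png

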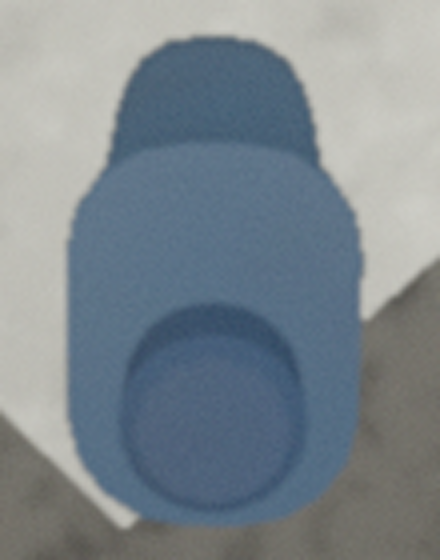

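```bash
python3 -m handwheel '[[9.1,[0,1.5,0.2],0],[9.1,[0,4.5,0.2],0],[9.1,[0,7.5,0.2],0],[9.1,[0,9.5,0.2],0],[9.1,[0,10.2,0.2],0],[4.5,[0,10.2,0.2],0],[4.5,[0,10.2,0.2],0],[4.5,[0,10.2,0.2],0],[4.5,[0,10.2,0.2],0],[4.5,[0,10.2,0.2],0]]' 30
```

```text
time_s: 2.8
ee_pos: [417.1, -107.4, 122.3]
ee_rot: [-90.0, -0.1, 28.9]
force: [-0.4, 0.6, -0.2]
gripper_width: 53.8
```

```bash
python3 -m handwheel '[[3.5,[0,0,0],0],[3.5,[0,0,0],0],[3.5,[0,0,0],0]]' 30; python3 -m handwheel '[[3.5,[0,-0.5,0],0],[3.5,[0,-2,0],0],[3.5,[0,-4,0],0],[3.5,[0,-5,0],0],[3.5,[0,-5,0],0]]'
```

```text
time_s: 3.1
ee_pos: [417.1, -107.4, 122.4]
ee_rot: [-90.0, -0.1, 28.9]
force: [-0.5, -0.4, 0.3]
gripper_width: 49.1
time_s: 3.6
ee_pos: [418.0, -107.7, 173.7]
ee_rot: [-90.1, -0.2, 28.9]
force: [-0.4, -0.3, -0.7]
gripper_width: 49.2
```

```bash
python3 -m handwheel '[[3.5,[1,0,-0.2],0],[3.5,[3.5,0,-0.6],0],[3.5,[7,0,-1.2],0],[3.5,[10.5,0,-1.8],0],[3.5,[14,0,-2.5],0],[3.5,[17,0,-3],0],[3.5,[19,0,-3.4],0],[3.5,[19.8,0,-3.5],0],[3.5,[19.8,0,-3.5],0],[3.5,[19.8,0,-3.5],0]]' && python3 - <<'E'
from h import *
from workcell import state
s=state();m=vision.camera_model("wrist")
import pickle;pickle.dump(m,open("w2.pkl","wb"))
for n in("wrist","top","scene"):
    im=vision.grab_frame(n);cv2.imwrite(f"pics/{n}2.png",im[:,:,::-1])
print(s["ee_pos"],s["ee_rot"],s["gripper_width"])
E
```

```text
time_s: 4.6
ee_pos: [607.1, -42.6, 173.7]
ee_rot: [-90.1, -0.1, 28.9]
force: [0.8, 0.4, -1.4]
gripper_width: 49.0
[607.14700456 -42.62033345 173.65615964] [-9.00623020e+01 -8.00736250e-02  2.89202646e+01] 48.95243523902975
```

View pics/wrist2.png

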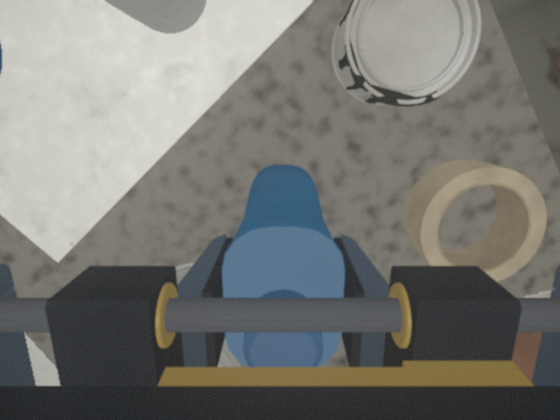

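View pics/scene2.png

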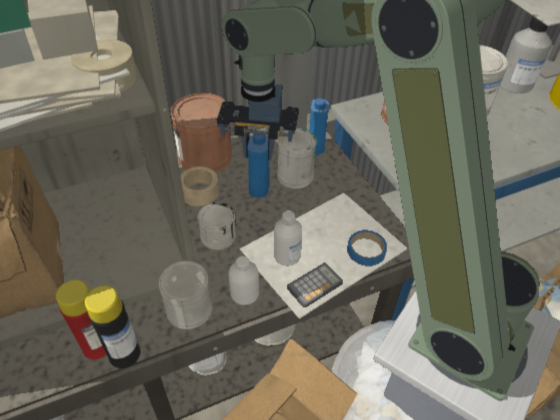

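View pics/top2.png

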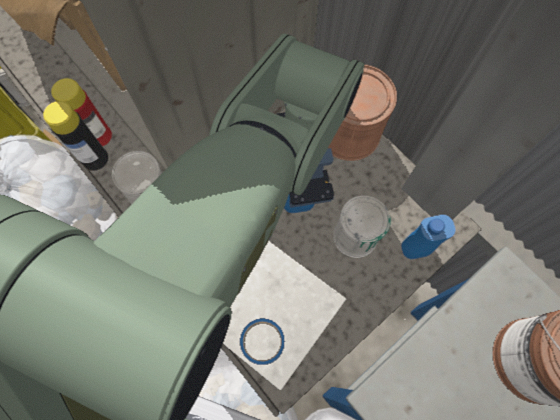

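```bash
python3 - <<'E'
from h import *
import pickle
m=pickle.load(open("w2.pkl","rb"))
im=cv2.imread("pics/scene2.png");h=cv2.cvtColor(im,cv2.COLOR_BGR2HSV)
k=cv2.inRange(h,(98,120,40),(120,255,255))
for r in range(150,200,8):
    c=np.where(k[r,240:280])[0]+240;print(r,c.min(),c.max(),end=' | ')
print()
print(proj("scene",[[607.1,-42.6,z] for z in(56,110,160,208)]))
w=cv2.imread("pics/wrist2.png");cv2.imwrite("pics/w2c.png",cv2.resize(w[0:120,310:500],None,fx=4,fy=4,interpolation=cv2.INTER_CUBIC))
cv2.imwrite("pics/s2c.png",cv2.resize(im[80:210,200:340],None,fx=4,fy=4,interpolation=cv2.INTER_CUBIC))
E
```

```text
150 247 267 | 158 249 267 | 166 249 268 | 174 249 268 | 182 249 268 | 190 249 267 | Traceback (most recent call last):
  File "<stdin>", line 7, in <module>
    return umr_minimum(a, axis, None, out, keepdims, initial, where)
ValueError: zero-size array to reduction operation minimum which has no identity
```

```bash
python3 - <<'E'
from h import *
im=cv2.imread("pics/scene2.png")
print(proj("scene",[[607.1,-42.6,z] for z in(56,110,160,208)]))
w=cv2.imread("pics/wrist2.png");cv2.imwrite("pics/w2c.png",cv2.resize(w[0:120,310:500],None,fx=4,fy=4,interpolation=cv2.INTER_CUBIC))
E
```

```text
[[258.02500264 189.30224151]
 [257.79954147 174.08139999]
 [257.57819483 159.13832925]
 [257.35328429 143.9546606 ]]
```

View pics/w2c.png

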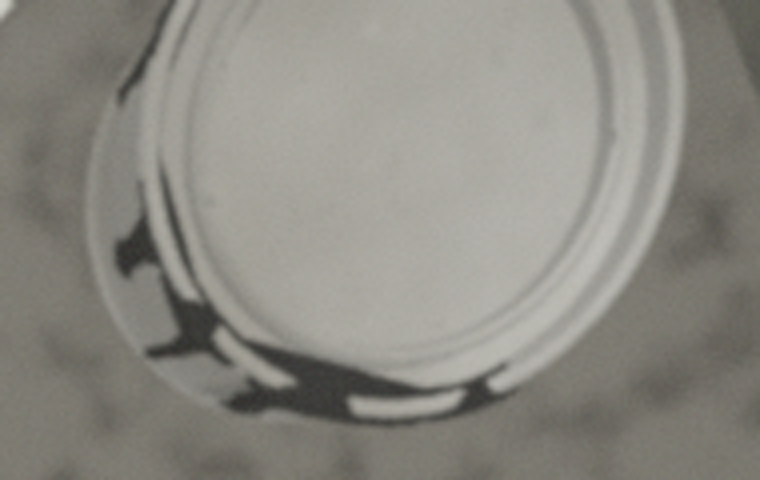

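```bash
python3 - <<'E'
from h import *
import pickle
m=pickle.load(open("w2.pkl","rb"))
p=(np.array([(685,100),(667,200),(605,305),(500,395),(405,420),(165,260),(143,160),(165,50)])+.5)/4-.5+np.array((310,0))
P=ray("wrist",p,76,m);print(circ(P,46),circ(P))
E
python3 -m handwheel '[[3.5,[0.1,1,0],0],[3.5,[0.1,2.5,0],0],[3.5,[0.1,4,0],0],[3.5,[0.1,4.8,0],0],[3.5,[0.1,5.2,0],0],[3.5,[0.1,5.4,0],0],[3.5,[0.1,5.4,0],0]]'
```

```text
(array([622.4, 109.4]), np.float64(2.6)) (array([623.2, 107.4,  44.2]), np.float64(0.8))
time_s: 5.45
ee_pos: [608.5, -42.5, 120.8]
ee_rot: [-90.1, -0.2, 28.9]
force: [-0.3, -0.2, -1.8]
gripper_width: 48.9
```

Black tin is confirmed at (623,107.5). Next I lower the last ~3.5 mm in small steps.

```bash
python3 -m handwheel '[[3.5,[0,0.2,0],0],[3.5,[0,0.3,0],0],[3.5,[0,0.35,0],0],[3.5,[0,0.35,0],0]]'
```

```text
time_s: 5.85
ee_pos: [608.8, -42.6, 117.7]
ee_rot: [-90.2, -0.2, 28.9]
force: [0.1, 0.0, -1.2]
gripper_width: 48.7
```

```bash
python3 -m handwheel '[[3.5,[0,0.1,0],0],[3.5,[0,0.15,0],0],[3.5,[0,0.15,0],0]]'
```

```text
time_s: 6.15
ee_pos: [609.1, -42.7, 117.7]
ee_rot: [-90.2, -0.3, 28.9]
force: [-1.6, 0.3, 5.7]
gripper_width: 49.1
```

```bash
python3 -m handwheel '[[5.5,[-0.05,-0.05,0],0],[6.5,[-0.05,-0.1,0],0],[7.5,[-0.05,-0.1,0],0],[9,[-0.05,-0.1,0],0],[9,[-0.05,-0.1,0],0],[9,[-0.05,-0.1,0],0],[9,[-0.05,-0.1,0],0],[9,[-0.05,-0.1,0],0]]'
```

```text
time_s: 6.95
ee_pos: [608.7, -43.0, 118.6]
ee_rot: [-90.2, -0.3, 28.9]
force: [-0.3, 0.9, -0.1]
gripper_width: 90.0
```

```bash
python3 -m handwheel '[[9,[0,-1,0],0],[9,[0,-3.5,0],0],[9,[0,-7,0],0],[9,[0,-10,0],0],[9,[0,-11,0],0]]'; python3 -m handwheel '[[9,[-3,0,-1],0],[9,[-7,0,-3],0],[9,[-11,0,-6],0],[9,[-15,0,-10],0],[9,[-18,0,-14],0],[9,[-20,0,-18],0],[9,[-21,0,-22],0],[9,[-21.5,0,-25],0],[9,[-21.5,0,-26],0],[9,[-21.5,0,-26],0]]' && python3 - <<'E'
from h import *
for n in("top","scene"):
    im=vision.grab_frame(n);cv2.imwrite(f"pics/{n}3.png",im[:,:,::-1])
    cv2.imwrite(f"pics/{n}3c.png",cv2.resize(im[140:270,205:405] if n=="top" else im[120:260,190:360],None,fx=4,fy=4,interpolation=cv2.INTER_CUBIC)[:,:,::-1])
print(proj("top",[[608,-42.5,152],[608,-42.5,0]]),proj("scene",[[608,-42.5,152],[608,-42.5,0]]))
E
```

```text
time_s: 7.45
ee_pos: [609.7, -43.0, 233.0]
ee_rot: [-90.5, -0.6, 28.9]
force: [0.1, 0.4, -0.2]
gripper_width: 89.7
time_s: 8.45
ee_pos: [547.0, -375.0, 231.4]
ee_rot: [-90.3, -0.6, 28.8]
force: [0.5, 0.6, -0.3]
gripper_width: 90.0
[[299.47571109 185.36751394]
 [296.46229506 210.59180885]] [[257.30027291 161.46308706]
 [257.95616429 204.04214759]]
```

View pics/top3.png

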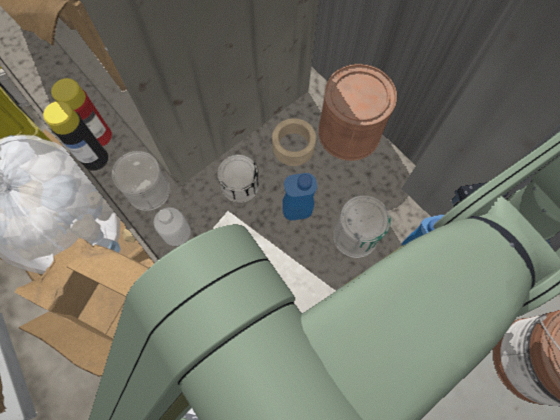

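View pics/top3c.png

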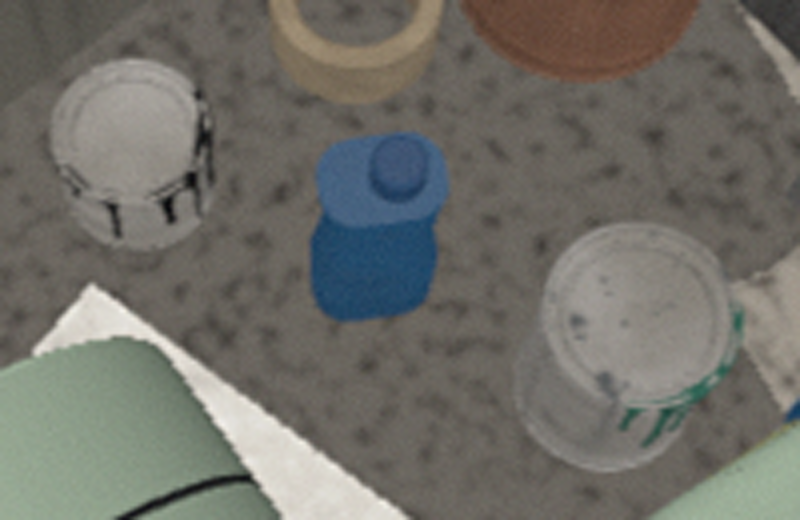

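View pics/scene3c.png

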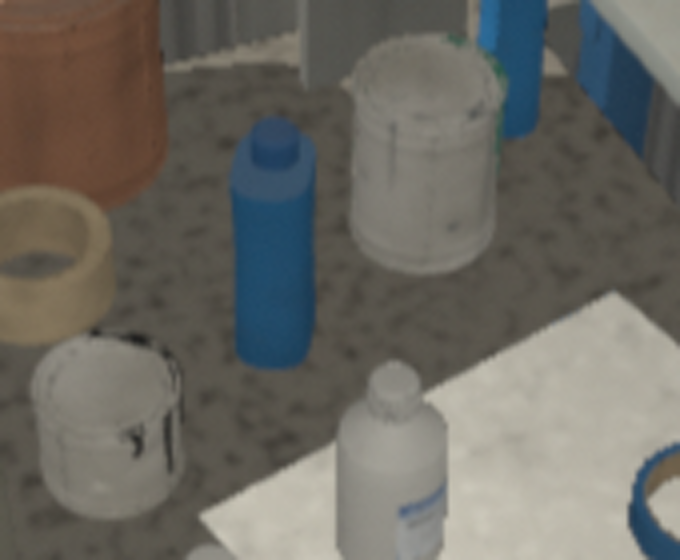

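The bottle's shoulder centre in the top view is at (300.1,184.6), and I predicted (299.5,185.4). That is about 1–2 mm off. Both tins sit at the same pixels as before, and the gripper is clear with no force on it.

```bash
python3 - <<'E'
from workcell import job,state
s=state();print(s["time_s"],s["force"],s["qvel"]);print(job.job_done())
E
```

```text
8.55 [-0.65421709 -0.11118554 -0.47969301] [ 0.66539735 -1.0183827   0.3653373  -0.18032297 -0.07122737 -0.0221681 ]
the job is handed in; nothing more can be done
None
```

I moved the thinner from the white plate to the counter, standing upright at about (608, −43) mm. That is halfway between the green-run tin, measured at (593, −192), and the black-run tin at (623, 107). I handed the job in at 8.55 s.

- **Placement:** in the last top view the bottle's shoulder was within 1–2 mm of where I predicted. In the last scene view the bottle stands upright.
- **Tins and bystanders:** both tins sit at the same pixels as before the move. In the last views the arm hides parts of the plate and the look-alike bottle behind. What I could see of them had not moved.
- **Forces:** the largest force I read was 6 N, when the bottle touched down. The gripper was open, clear and reading about zero at hand-in.
- **Disagreement between views:** the two cameras' fits of the tin positions differed by up to about 5 mm along x and 9 mm along y for the green tin. I mostly trusted the top view, and the wrist view agreed with it on the black tin. The two centres came out 300 mm apart, matching the spacing you gave.
- **Retreat:** I brought the gripper back farther to the right than I needed to, past the look-alike bottle but at 231 mm, above its top. I read no contact force.

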